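# Move a row of paint jars to the painting rack in reverse order

### The arm

A 6-joint arm with a two-finger parallel gripper is mounted at the origin on a cart in front of the work surface, level with it; the furniture and walls round the work are solid. World frame = base frame: x ahead of the robot, y to its left, z up, the work surface at z = 0. Lengths are in m, angles in rad, forces in N, time in s.
With the tool pointing down it reaches from about 0.35 to 0.725 m from the base axis. Payload 6 kg.
Tool frame: the origin (TCP) lies at the centre of the arm's flange, where the gripper is bolted on; the fingertips stand 173 mm ahead of it and the grasp point (between the pads) lies 155 mm ahead of it; z points along the fingers, y is the line along which they close (so a half turn about z gives the same grasp; the last joint's range is limited). The gripper opens to 85 mm and grips with 20 to 120 N. Pads are 22 mm wide; open, the fingers measure 114 mm over their backs; the gripper's body (76 mm by 85 mm) begins 54 mm behind the grasp point. The pads swing forward as they close: fully open they stand 13 mm farther back than shut.
Start: joints at [0.334, 0.04, 0.085, 0, -1.615, -0.334], TCP at [0.6, 0, 0.405] pointing down, gripper open.
Joint ranges: [-2.56, 2.56], [-1.29, 2.01], [-1.08, 1.49], [-3.29, 1.98], [-2.81, -0.18], [-2.99, 2.99]. Speed limits (rad/s): [2.57, 2.57, 3.01, 3.14, 3.14, 3.14].

### API

Orientations are given as a rotation vector (axis times angle).
In Python, from cell import manip, cams gives the robot as it stands.
- The arm moves only by the tool arm_command, never from a script. Its argument "series" is a list of rows, each a list of 6 numbers: the shift along the tool's x, y, z in cm, then the turn, a rotation vector about the tool's x, y, z in rad. In form: [[x, y, z, rx, ry, rz], ...]. A call has 1 to 20 rows; each row shifts and turns the commanded pose from where the row before left it, along the tool's axes as they then stand; what a row does not reach is not made up. A row lasts 1/8 s, in which the tool goes at most 62.5 mm and 10.7 degrees, less where a joint would pass 70% of its speed; a pose out of reach is approached as far as the arm can. A call is refused whole if a number of a shift passes 6.25 or a number of a turn 0.188, either way. A call with a gripper value outside its range is refused whole. "hand" is the closure, from -1 (fully open) to 1 (shut), set as the call begins (left out, the last holds). The fingers move at their own pace and stop on an object; "grip_force" is the grip in N (left out, the last holds). Time passes only in rows, so rows that do not move let the fingers close. It gives the time, the measured TCP pose, the force, the opening and the grip force at its end, in the units of the state.
- manip.observe(): the state, without advancing time (a new reading comes with each control period).
- cams.camera(name): name is "scene" or "side" or "wrist"; returns (picture, depth): 480x640x3 uint8, red, green, blue; 480x640 float32, m along the optical axis (not along the pixel's ray), 0 where there is no reading.
- cams.get_calibration(name): a dict with "fx", "fy", "cx", "cy" (pixels), "distortion" ([k1, k2, p1, p2, k3] as OpenCV has them; the pictures are not rectified), "rvec" (rotation vector, rad) and "tvec" (3), from world to camera coordinates, as OpenCV has them; the wrist camera has in their place "mount" (4x4, takes a point from camera to tool coordinates, whose origin is the TCP and whose axes are the flange's). Camera axes: x right, y down, z forward; pixel columns grow to the right and rows downward; lengths in m; the calibration is good to about 2 mm. A picture is of the moment at which its call begins: read the wrist's pose just before it. get_calibration takes no time and is no camera call.
- manip.job_done(): hands the job in; it is judged then, once.
The state is a dict: "time_s": time; "q": joint angles; "qd": joint speeds; "tau": joint torques, N m; "tcp_pos": TCP position; "tcp_rot": TCP orientation; "force": force on the tool from outside, world axes, zero at the start; "torque": the same for the moment, N m; "gripper_width": opening from 0.0 (shut) to 1.0 (fully open); "finger_force": force on a finger pad.
Only numpy, scipy, OpenCV 4.12 (cv2) and the standard library are available. Lean on these libraries where they do the work, as an engineer would, in place of code of your own. Each camera call takes 0.05 s, during which the arm holds its last target. There are 200 camera calls.

### The job

I paint from right to left, so move the four paint jars from the dark wooden storage rack to the empty white painting rack in reverse order: the jar now at the left end of its row must stand at the right end of the new row, and so on along the row (left and right as the robot sees them). Set each jar upright on the floor of its own recess and let go of it; do not tip a jar over on the way, and do not push the eraser, the glue bottle or the grey wagon about.

Things in the scene. Friction and masses are not known exactly. Their poses are not given: they have to be found in the camera images.
- jar_red_c (a point): Paint jar with red paint, black cap and a round red dab on top of the cap; loose, 50 g. Body 26 mm in diameter and 24 mm tall, cap 23 mm in diameter above it, 34 mm tall in all. The point is the jar's centre, 17 mm above its underside; its z axis points up through the cap.
- jar_blue_c (a point): Paint jar with blue paint, white cap and a round blue dab on top of the cap; loose, 50 g. Body 26 mm in diameter and 24 mm tall, cap 23 mm in diameter above it, 34 mm tall in all. The point is the jar's centre, 17 mm above its underside; its z axis points up through the cap.
- jar_yellow_c (a point): Paint jar with ochre-yellow paint, white cap and a round yellow dab on top of the cap; loose, 50 g. Body 26 mm in diameter and 24 mm tall, cap 23 mm in diameter above it, 34 mm tall in all. The point is the jar's centre, 17 mm above its underside; its z axis points up through the cap.
- jar_green_c (a point): Paint jar with dark green paint, black cap and a round green dab on top of the cap; loose, 50 g. Body 26 mm in diameter and 24 mm tall, cap 23 mm in diameter above it, 34 mm tall in all. The point is the jar's centre, 17 mm above its underside; its z axis points up through the cap.
- disc_red: Fixed thin red disc, 39 mm in diameter and 1.5 mm thick, lying in the recess of the storage rack in which the red jar stands at the start (its edge shows round the jar); it stays there and marks that jar's place in the old row. Origin: centre of its underside.
- disc_blue: Fixed thin blue disc, 39 mm in diameter and 1.5 mm thick, lying in the recess of the storage rack in which the blue jar stands at the start (its edge shows round the jar); it stays there and marks that jar's place in the old row. Origin: centre of its underside.
- disc_yellow: Fixed thin yellow disc, 39 mm in diameter and 1.5 mm thick, lying in the recess of the storage rack in which the yellow jar stands at the start (its edge shows round the jar); it stays there and marks that jar's place in the old row. Origin: centre of its underside.
- disc_green: Fixed thin green disc, 39 mm in diameter and 1.5 mm thick, lying in the recess of the storage rack in which the green jar stands at the start (its edge shows round the jar); it stays there and marks that jar's place in the old row. Origin: centre of its underside.
- storage_rack: Dark wooden storage rack, fixed: a board 64 mm deep (x), 232 mm long (y) and 12 mm high (end strips 14 mm), with four round recesses 42 mm in diameter and 8 mm deep, in a row along its y axis at y = +75, +25, -25 and -75 mm, x = 0. Recess floors lie 4 mm above its underside. Origin: centre of its underside; its y axis points to the robot's left, turned by at most 0.35 rad. The jars stand in it at the start, on the coloured discs.
- painting_rack: White painting rack, fixed: a board 64 mm deep (x), 232 mm long (y) and 12 mm high (end strips 14 mm), with four round recesses 42 mm in diameter and 8 mm deep, in a row along its y axis at y = +75, +25, -25 and -75 mm, x = 0. Recess floors lie 4 mm above its underside. Origin: centre of its underside; its y axis points to the robot's left, turned by at most 0.35 rad. Empty at the start; the floors of its recesses are grey.
- eraser_c (a point): White eraser 20x45x11 mm, loose, a bystander between the racks. The point is its centre.
- glue_bottle_c (a point): Small glue bottle with orange tip, 30 mm in diameter, 100 mm tall, loose, a bystander behind the right-hand side. The point is its centre.
- wagon_grey_c (a point): Grey model railway wagon 28x111x26 mm, loose, a bystander behind the right-hand side. The point is its centre.
Things that resemble listed ones, but are neither listed nor needed, are in the scene too. Leave any turquoise look-alike of the part that bears jar_green_c alone.

How it is judged:
At the end, for the whole second after the job is handed in: Each jar stands upright (within 0.12 rad) and at rest on the floor of the painting rack's recess that mirrors its starting recess in the storage rack (start at y = +75 mm: end at y = -75 mm; +25: -25, and so on), its centre within 12 mm of the recess's centre along each axis (((y of disc_red in the frame of storage_rack between 0.055 and 0.095 m and y of jar_red_c in the frame of painting_rack between -0.087 and -0.063 m) or (y of disc_red in the frame of storage_rack between 0.005 and 0.045 m and y of jar_red_c in the frame of painting_rack between -0.037 and -0.013 m) or (y of disc_red in the frame of storage_rack between -0.045 and -0.005 m and y of jar_red_c in the frame of painting_rack between 0.013 and 0.037 m) or (y of disc_red in the frame of storage_rack between -0.095 and -0.055 m and y of jar_red_c in the frame of painting_rack between 0.063 and 0.087 m)) and x of jar_red_c in the frame of painting_rack between -0.012 and 0.012 m and z of each of jar_red_c, jar_blue_c, jar_yellow_c, jar_green_c in the frame of painting_rack below 0.025 m and angle between each of jar_red_c, jar_blue_c, jar_yellow_c, jar_green_c's own z axis and vertical below 0.12 rad and linear speed of each of jar_red, jar_blue, jar_yellow, jar_green below 0.02 m/s and ((y of disc_blue in the frame of storage_rack between 0.055 and 0.095 m and y of jar_blue_c in the frame of painting_rack between -0.087 and -0.063 m) or (y of disc_blue in the frame of storage_rack between 0.005 and 0.045 m and y of jar_blue_c in the frame of painting_rack between -0.037 and -0.013 m) or (y of disc_blue in the frame of storage_rack between -0.045 and -0.005 m and y of jar_blue_c in the frame of painting_rack between 0.013 and 0.037 m) or (y of disc_blue in the frame of storage_rack between -0.095 and -0.055 m and y of jar_blue_c in the frame of painting_rack between 0.063 and 0.087 m)) and x of jar_blue_c in the frame of painting_rack between -0.012 and 0.012 m and ((y of disc_yellow in the frame of storage_rack between 0.055 and 0.095 m and y of jar_yellow_c in the frame of painting_rack between -0.087 and -0.063 m) or (y of disc_yellow in the frame of storage_rack between 0.005 and 0.045 m and y of jar_yellow_c in the frame of painting_rack between -0.037 and -0.013 m) or (y of disc_yellow in the frame of storage_rack between -0.045 and -0.005 m and y of jar_yellow_c in the frame of painting_rack between 0.013 and 0.037 m) or (y of disc_yellow in the frame of storage_rack between -0.095 and -0.055 m and y of jar_yellow_c in the frame of painting_rack between 0.063 and 0.087 m)) and x of jar_yellow_c in the frame of painting_rack between -0.012 and 0.012 m and ((y of disc_green in the frame of storage_rack between 0.055 and 0.095 m and y of jar_green_c in the frame of painting_rack between -0.087 and -0.063 m) or (y of disc_green in the frame of storage_rack between 0.005 and 0.045 m and y of jar_green_c in the frame of painting_rack between -0.037 and -0.013 m) or (y of disc_green in the frame of storage_rack between -0.045 and -0.005 m and y of jar_green_c in the frame of painting_rack between 0.013 and 0.037 m) or (y of disc_green in the frame of storage_rack between -0.095 and -0.055 m and y of jar_green_c in the frame of painting_rack between 0.063 and 0.087 m)) and x of jar_green_c in the frame of painting_rack between -0.012 and 0.012 m); the robot touches nothing.
It fails at once if a paint jar is tipped over (leans more than 0.7 rad) (angle between any of jar_red_c, jar_blue_c, jar_yellow_c, jar_green_c's own z axis and vertical above 0.7 rad).
It fails at once if the eraser is pushed about (more than 25 mm) (distance of eraser_c from where it was at the start of the episode above 0.025 m).
It fails at once if the glue bottle is pushed about (more than 25 mm) (distance of glue_bottle_c from where it was at the start of the episode above 0.025 m).
It fails at once if the grey wagon is pushed about (more than 25 mm) (distance of wagon_grey_c from where it was at the start of the episode above 0.025 m).
It also fails if it takes over 90 s, if anything falls off the work surface, if the arm or the gripper's body presses on something with over 40 N, if the wrist force passes 120 N, or if a joint passes its speed limit or range.

## Working session

There is one attempt and no reset: what is moved stays moved. The work goes in short steps, Python scripts to look and compute and a tool call to move; the robot and the scene stay as the last step left them, time stands still between calls to the robot, and variables do not carry over. Pictures are saved under pics/ and viewed, at most 14 in all, crops included, and the job is handed in when it is done.

Besides the shell and the picture viewer there is one more tool, called after "Call:" by a JSON object that holds its "method" and its "body". arm_command: Moves the arm, as the interface text tells. Its arguments: {"type":"object","properties":{"series":{"type":"array"},"hand":{"type":"number"},"grip_force":{"type":"number"}},"required":["series"]}

```bash
mkdir -p pics; ls; python3 - <<'E'
from cell import manip,cams
import cv2,numpy as np
s=manip.observe();print(s)
for n in ["scene","side","wrist"]:
    im,d=cams.camera(n);cv2.imwrite(f"pics/{n}0.png",im[:,:,::-1]);np.savez(f"{n}0.npz",im=im,d=d)
    print(n,cams.get_calibration(n))
E
```

```text
pics
{'time_s': 0.0, 'q': array([ 3.33734433e-01,  4.07991774e-02,  8.38182353e-02, -5.16879851e-04,
       -1.61545939e+00, -3.33680465e-01]), 'qd': array([ 0.00068977,  0.00049088,  0.00164967, -0.00163754, -0.00067529,
       -0.00102147]), 'tau': array([-7.27207535e-04, -3.68200672e+01,  3.47413230e+01,  6.93227157e+00,
       -5.48646509e-03, -9.47124363e-06]), 'tcp_pos': array([5.99979647e-01, 1.34534947e-04, 4.03679392e-01]), 'tcp_rot': array([ 2.22063963e+00, -2.22046949e+00, -1.85622491e-03]), 'force': array([ 0.11648641,  0.60206407, -0.13810056]), 'torque': array([0.02618738, 0.04409693, 0.01616572]), 'finger_force': 0.0, 'gripper_width': 1.0031887085148012}
scene {'fx': 455.32996314257537, 'fy': 455.32996314257537, 'cx': 318.89801593540807, 'cy': 238.18222043384253, 'distortion': array([-0.01870163,  0.        ,  0.        ,  0.        ,  0.        ]), 'rvec': array([ 0.6059651 , -2.47441548,  1.39402741]), 'tvec': array([0.45353659, 0.17591989, 0.67623781])}
side {'fx': 491.0741441923472, 'fy': 491.0741441923472, 'cx': 318.5789405295172, 'cy': 235.19712551832026, 'distortion': array([-0.00370326,  0.        ,  0.        ,  0.        ,  0.        ]), 'rvec': array([ 1.97481409, -0.31346646,  0.17976628]), 'tvec': array([-0.48913737,  0.13025196,  0.95773669])}
wrist {'fx': 373.3698927948679, 'fy': 373.3698927948679, 'cx': 316.42757198287825, 'cy': 235.9518900811054, 'distortion': array([-0.06787594,  0.        ,  0.        ,  0.        ,  0.        ]), 'mount': array([[-1.05956524e-03, -9.52556360e-01, -3.04360409e-01,
         7.84099525e-02],
       [ 9.99999438e-01, -1.01973367e-03, -2.89823692e-04,
        -6.81519360e-04],
       [-3.42931553e-05, -3.04360545e-01,  9.52556905e-01,
         3.13310502e-02],
       [ 0.00000000e+00,  0.00000000e+00,  0.00000000e+00,
         1.00000000e+00]])}
```

View pics/scene0.png

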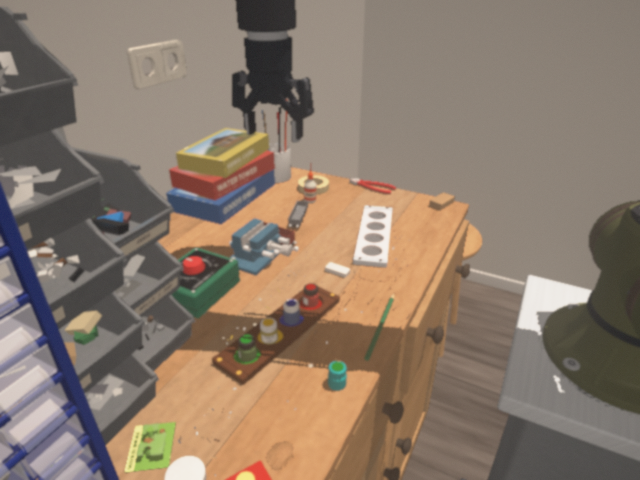

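View pics/wrist0.png

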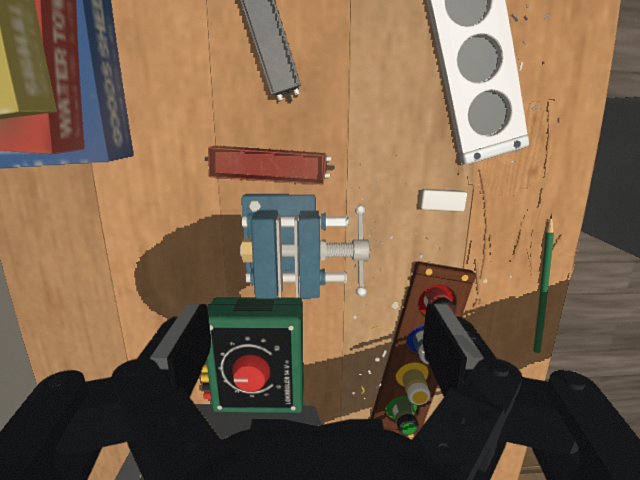

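View pics/side0.png

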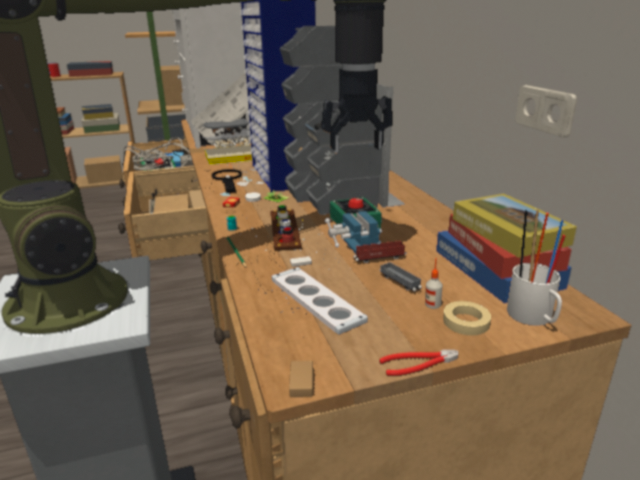

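The storage row seen from the robot, left to right, is green, yellow, blue, red: wrist view (403,418), (413,385), (425,345), (437,300). Red at the right end goes to painting y=+75 and green at the left end goes to y=-75. There are two green-looking jars in the scene view. The one at (337,373) stands loose and is turquoise, so it is the decoy. The one at (246,347) stands on the green disc in the dark rack, so it is jar_green. The white rack is at scene (375,235), with the eraser at (338,270) between the racks.

```bash
cat > h.py <<'E'
import numpy as np,cv2
from scipy.spatial.transform import Rotation as R
from cell import manip,cams
def pose(s): 
    T=np.eye(4);T[:3,:3]=R.from_rotvec(s["tcp_rot"]).as_matrix();T[:3,3]=s["tcp_pos"];return T
def c2w(n,s):
    c=cams.get_calibration(n)
    if "mount" in c: return pose(s)@c["mount"]
    T=np.eye(4);T[:3,:3]=cv2.Rodrigues(c["rvec"])[0];T[:3,3]=c["tvec"];return np.linalg.inv(T)
def rays(n,uv):
    c=cams.get_calibration(n);K=np.array([[c["fx"],0,c["cx"]],[0,c["fy"],c["cy"]],[0,0,1]])
    p=cv2.undistortPoints(np.float32(uv).reshape(-1,1,2),K,c["distortion"])[:,0]
    return np.c_[p,np.ones(len(p))]
def onplane(n,s,uv,z):
    T=c2w(n,s);d=rays(n,uv)@T[:3,:3].T;return T[:3,3]+d*((z-T[2,3])/d[:,2])[:,None]
def cloud(n,s,d):
    v,u=np.mgrid[:480,:640];r=rays(n,np.c_[u.ravel(),v.ravel()])*d.reshape(-1,1)
    T=c2w(n,s);P=(r@T[:3,:3].T+T[:3,3]).reshape(480,640,3);P[d==0]=np.nan;return P
def snap(n,f):
    s=manip.observe();im,d=cams.camera(n);cv2.imwrite(f"pics/{f}.png",im[:,:,::-1]);return s,im,d
E
python3 - <<'E'
from h import *
s=manip.observe()
for n in ["scene","wrist","side"]:
    D=np.load(n+"0.npz");im=D["im"];P=cloud(n,s,D["d"])
    hsv=cv2.cvtColor(im,cv2.COLOR_RGB2HSV)
    z=P[...,2]; box=(P[...,0]>.25)&(P[...,0]<.72)&(abs(P[...,1])<.5)
    print(n,"table z",np.nanmedian(z[box&(abs(z)<.01)]))
    k,l,st,c=cv2.connectedComponentsWithStats(((z>.032)&(z<.046)&box).astype(np.uint8))
    for i in range(1,k):
        if st[i,4]>15:
            m=l==i;print(" cap",c[i].round(),st[i,4],np.nanmean(P[m],0).round(4),np.ptp(P[m],axis=0).round(3),im[m].mean(0).round())
    m=(box&(hsv[...,1]<60)&(hsv[...,2]>150)&(z>.004)&(z<.02)).astype(np.uint8)
    k,l,st,c=cv2.connectedComponentsWithStats(m)
    for i in range(1,k):
        if st[i,4]>60:
            mm=l==i;r=cv2.minAreaRect(np.float32(P[mm][:,:2]*1000));print(" white",c[i].round(),st[i,4],r,np.nanmedian(z[mm]))
            # holes: fit in image
            f=mm.astype(np.uint8)
            cs,hh=cv2.findContours(f,cv2.RETR_CCOMP,cv2.CHAIN_APPROX_NONE)
            for q,h in zip(cs,hh[0]):
                if h[3]>=0 and len(q)>15:
                    e=cv2.fitEllipse(q);print("   hole",np.round(e[0],1),onplane(n,s,[e[0]],.012)[0].round(4))
E
```

```text
scene table z 3.5559272264895636e-05
 cap [310. 188.] 65 [ 0.6569 -0.2299  0.0391] [0.025 0.022 0.014] [162. 116.  97.]
 cap [277. 242.] 17 [0.5931 0.0188 0.0428] [0.015 0.011 0.007] [130. 123. 118.]
 cap [250. 253.] 113 [0.618  0.0734 0.0417] [0.09  0.018 0.014] [ 94. 100. 102.]
 cap [289. 252.] 44 [0.5563 0.0342 0.0397] [0.015 0.047 0.014] [174. 148. 129.]
 cap [269. 249.] 20 [0.5921 0.0477 0.0427] [0.017 0.01  0.007] [145. 142. 138.]
 cap [206. 288.] 465 [0.6224 0.1916 0.039 ] [0.054 0.118 0.014] [62. 88. 68.]
 cap [310. 289.] 143 [0.4684 0.1144 0.0382] [0.024 0.022 0.01 ] [128.  72.  60.]
 cap [290. 305.] 161 [0.476  0.1658 0.0383] [0.024 0.024 0.01 ] [128. 115. 116.]
 cap [170. 330.] 583 [0.6045 0.2968 0.0391] [0.085 0.104 0.014] [109. 103.  98.]
 cap [268. 324.] 181 [0.4834 0.2203 0.0386] [0.024 0.023 0.01 ] [145. 125.  94.]
 cap [145. 326.] 26 [0.6467 0.3061 0.0366] [0.007 0.01  0.01 ] [121. 115. 109.]
 cap [246. 341.] 190 [0.491  0.2644 0.0384] [0.023 0.024 0.01 ] [72. 93. 56.]
 cap [337. 368.] 186 [0.3554 0.2459 0.0348] [0.023 0.023 0.005] [ 77. 157. 110.]
 cap [130. 395.] 8
[... 4179 characters left out ...]
41016, 42.68803024291992), 51.887550354003906) 0.015428752913852262
 white [300. 260.] 110 ((470.5640563964844, -0.1372547149658203), (21.667444229125977, 43.91529846191406), 88.69798278808594) 0.012895839131710857
 white [318. 299.] 1790 ((456.3355407714844, -147.48162841796875), (67.17855834960938, 249.08103942871094), 16.942081451416016) 0.013644743752381061
   hole [338.8 313.4] [ 0.4803 -0.2255  0.012 ]
   hole [322.5 301.1] [ 0.4652 -0.1766  0.012 ]
   hole [307.8 290.3] [ 0.4502 -0.1296  0.012 ]
   hole [294.2 280. ] [ 0.4356 -0.0812  0.012 ]
 white [449. 353.] 102 ((607.0291137695312, -390.18310546875), (24.507858276367188, 23.37325668334961), 58.198429107666016) 0.011627125930445792
```

Call:
{"method": "arm_command", "body": {"series": [[-4,3,0,0,0,0.04],[-4,3,0,0,0,0.04],[-4,3,0,0,0,0.04],[-4,3,0,0,0,0.045],[0,0,0,0,0,0],[0,0,0,0,0,0],[0,0,0,0,0,0]], "hand": -1, "grip_force": 25}}

```text
time_s: 1.02
tcp_pos: [0.4904, 0.166, 0.4045]
tcp_rot: [2.029, -2.398, 0.0]
force: [0.2, 0.5, 0.7]
gripper_width: 0.999
finger_force: 0.0
```

```bash
python3 - <<'E'
from h import *
s,im,d=snap("wrist","w1");np.savez("w1.npz",im=im,d=d,**{k:s[k] for k in("tcp_pos","tcp_rot")});print(s["tcp_pos"],s["tcp_rot"])
cv2.imwrite("pics/w1c.png",cv2.resize(im[100:480,200:440,::-1],None,fx=1.55,fy=1.55))
E
```

```text
[0.49035152 0.16601665 0.40447871] [ 2.02897430e+00 -2.39774817e+00  9.03200815e-05]
```

View pics/w1.png

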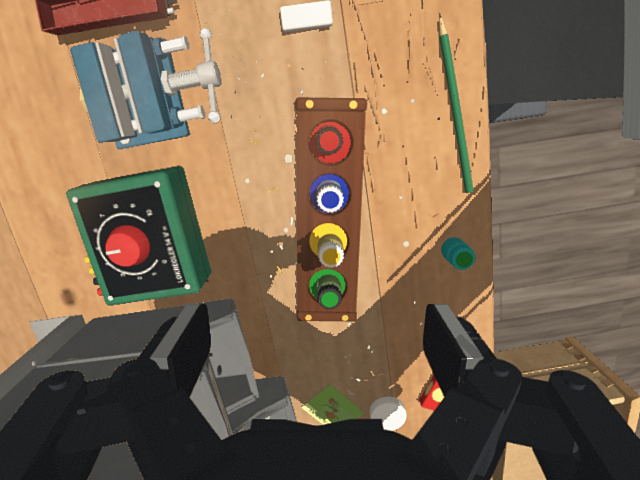

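The wrist view shows the rack upright at column 330, with dabs at red (331,142), blue (330,199), yellow (330,257) and green (329,297). The turquoise decoy is well away at (459,253). Next I compute positions from the cap dabs.

```bash
python3 - <<'E'
from h import *
D=np.load("w1.npz");im=D["im"];s={k:D[k] for k in("tcp_pos","tcp_rot")}
P=cloud("wrist",s,D["d"]);z=P[...,2];T=pose(s)
print("table z",np.nanmedian(z[abs(z)<.01]))
k,l,st,c=cv2.connectedComponentsWithStats(((z>.036)&(z<.046)).astype(np.uint8))
for i in range(1,k):
    if st[i,4]>100 and 300<c[i][0]<350:
        m=l==i;e=cv2.minEnclosingCircle(np.argwhere(m)[:,::-1].astype(np.float32));w=onplane("wrist",s,[e[0]],.0395)[0]
        print(" cap",np.round(e,1)if 0 else e,st[i,4],np.nanmedian(z[m]).round(4),"ray",w.round(4),"cloud",np.nanmean(P[m],0).round(4),"tool",((w-T[:3,3])@T[:3,:3]).round(4))
u=onplane("wrist",s,[(309,104),(353,105),(307,318),(346,318)],.014)
print(u.round(4),u.mean(0).round(4))
# dab by hue near seeds
h=cv2.cvtColor(im,cv2.COLOR_RGB2HSV)
for n,(x,y) in dict(red=(331,142),blue=(330,199),yellow=(330,257),green=(329,297)).items():
    m=np.zeros((482,642),np.uint8);cv2.floodFill(h.copy(),m,(x,y),0,(4,60,60),(4,60,60),4|(255<<8)|cv2.FLOODFILL_MASK_ONLY|cv2.FLOODFILL_FIXED_RANGE)
    q=np.argwhere(m[1:-1,1:-1])[:,::-1];w=onplane("wrist",s,[q.mean(0)],.0395)[0];print(n,len(q),q.mean(0).round(1),w.round(4))
E
```

```text
table z -0.000832343216115472
 cap ((329.0, 140.09259033203125), 14.233905792236328) 584 0.0393 ray [0.4703 0.1091 0.0395] cloud [0.4703 0.1093 0.0392] tool [0.0593 0.0102 0.365 ]
 cap ((330.0, 198.5), 13.238302230834961) 499 0.039 ray [0.4776 0.1604 0.0395] cloud [0.4778 0.1608 0.039 ] tool [0.0074 0.0115 0.365 ]
 cap ((330.95001220703125, 254.5), 12.34322452545166) 450 0.039 ray [0.4852 0.2143 0.0395] cloud [0.4854 0.2146 0.039 ] tool [-0.0469  0.013   0.365 ]
 cap ((329.5, 297.0), 12.093486785888672) 410 0.0391 ray [0.4935 0.2585 0.0395] cloud [0.4938 0.2591 0.039 ] tool [-0.0919  0.012   0.3649]
[[0.4827 0.0756 0.014 ]
 [0.4431 0.0831 0.014 ]
 [0.5228 0.2925 0.014 ]
 [0.4809 0.2996 0.014 ]] [0.4824 0.1877 0.014 ]
red 305 [328.9 140.6] [0.4705 0.1095 0.0395]
blue 226 [329.9 199.5] [0.4779 0.1613 0.0395]
yellow 185 [330.  256.1] [0.4864 0.2157 0.0395]
green 211 [329.1 298.9] [0.4943 0.2605 0.0395]
```

Call:
{"method": "arm_command", "body": {"series": [[3,0.5,0,0,0,0],[2.9,0.5,2,0,0,0],[0,0,5,0,0,0],[0,0,5,0,0,0],[0,0,4,0,0,0],[0,0,0,0,0,0],[0,0,0,0,0,0]]}}

```text
time_s: 1.95
tcp_pos: [0.4711, 0.11, 0.2468]
tcp_rot: [-2.029, 2.396, -0.002]
force: [-0.1, 0.1, 0.2]
gripper_width: 1.003
finger_force: 0.0
```

```bash
cat > t.py <<'E'
# usage: t.py x y z yaw(deg-free rad, rack angle): shift in tool cm + rz to target
import sys
from h import *
t=list(map(float,sys.argv[1:5]));s=manip.observe();T=pose(s)
x=T[:3,0];yaw=np.arctan2(x[0],-x[1])
print("t",round(s["time_s"],2),"tcp",s["tcp_pos"].round(4),"yaw",yaw.round(3),"w",round(s["gripper_width"],3),"f",s["force"].round(1))
print("shift cm",((np.array(t[:3])-T[:3,3])@T[:3,:3]*100).round(2),"rz",round(yaw-t[3],3),"tilt",np.arccos(-T[2,2]).round(4))
E
python3 t.py .4705 .1095 .188 -.165
```

```text
t 1.95 tcp [0.4711 0.11   0.2468] yaw -0.166 w 1.003 f [-0.1  0.1  0.2]
shift cm [0.06 0.06 5.88] rz -0.001 tilt 0.0023
```

Call:
{"method": "arm_command", "body": {"series": [[0.05,0.05,3,0,0,0],[0,0,2.8,0,0,0],[0,0,0,0,0,0],[0,0,0,0,0,0]]}}

```text
time_s: 2.45
tcp_pos: [0.4707, 0.1102, 0.1893]
tcp_rot: [-2.029, 2.394, -0.002]
force: [0.9, -0.1, 0.5]
gripper_width: 1.001
finger_force: 0.0
```

Call:
{"method": "arm_command", "body": {"series": [[0,0,0,0,0,0],[0,0,0,0,0,0],[0,0,0,0,0,0],[0,0,0,0,0,0],[0,0,0,0,0,0],[0,0,0,0,0,0],[0,0,0,0,0,0],[0,0,0,0,0,0]], "hand": 1, "grip_force": 25}}

```text
time_s: 3.45
tcp_pos: [0.4699, 0.1099, 0.187]
tcp_rot: [-2.031, 2.397, -0.0]
force: [-1.1, -0.1, 5.7]
gripper_width: 0.286
finger_force: 24.8
```

Call:
{"method": "arm_command", "body": {"series": [[0,0,-2,0,0,0],[0,0,-5,0,0,0],[0,0,-5,0,0,0],[2,0,-5,0,0,0],[4.5,-0.4,0,0,0,-0.05],[5,-0.3,0,0,0,-0.12],[4.5,0.4,0,0,0,-0.15],[3,0.6,0,0,0,-0.145],[0,0,0,0,0,0],[0,0,0,0,0,0],[0,0,0,0,0,0]]}}

```text
time_s: 4.82
tcp_pos: [0.4553, -0.0799, 0.3564]
tcp_rot: [2.529, -1.864, -0.001]
force: [-0.6, 1.0, -0.5]
gripper_width: 0.284
finger_force: 24.8
```

```bash
cat > holes.py <<'E'
from h import *
import sys
s,im,d=snap("wrist",sys.argv[1])
P=cloud("wrist",s,d);z=P[...,2];hsv=cv2.cvtColor(im,cv2.COLOR_RGB2HSV)
print(s["tcp_pos"].round(4),s["gripper_width"],"table",np.nanmedian(z[abs(z)<.01]).round(4))
# recess floors: grey, unsaturated, z about .004
m=((hsv[...,1]<50)&(hsv[...,2]>60)&(z>-.004)&(z<.0085)).astype(np.uint8)
m=cv2.morphologyEx(m,cv2.MORPH_OPEN,np.ones((5,5)))
k,l,st,c=cv2.connectedComponentsWithStats(m)
for i in range(1,k):
    if st[i,4]>400:
        w=onplane("wrist",s,[c[i]],.004)[0];r=cv2.minEnclosingCircle(np.float32(P[l==i][:,:2]));print("floor",c[i].round(),st[i,4],w.round(4),"circ",np.round(r[0],4),round(r[1],4))
m=((hsv[...,1]<60)&(hsv[...,2]>140)&(z>.008)&(z<.018)).astype(np.uint8)
k,l,st,c=cv2.connectedComponentsWithStats(m);i=1+st[1:,4].argmax()
print("board",cv2.minAreaRect(np.float32(P[l==i][:,:2]*1000)))
E
python3 holes.py w2
```

```text
[ 0.4553 -0.0799  0.3564] 0.28412684046841047 table -0.0008
floor [340.  24.] 2324 [ 0.4818 -0.2277  0.004 ] circ [ 0.4818 -0.2278] 0.0212
floor [339.  91.] 2167 [ 0.4673 -0.18    0.004 ] circ [ 0.4671 -0.1793] 0.0214
floor [339. 155.] 1972 [ 0.452  -0.1314  0.004 ] circ [ 0.452  -0.1313] 0.0213
floor [338. 212.] 1679 [ 0.437  -0.0832  0.004 ] circ [ 0.4371 -0.0836] 0.0211
floor [597. 339.] 6322 [ 0.1354 -0.0353  0.004 ] circ [ 0.1137 -0.0341] 0.1236
board ((456.2269287109375, -143.7421875), (65.70674896240234, 207.4356689453125), 17.47959327697754)
```

View pics/w2.png

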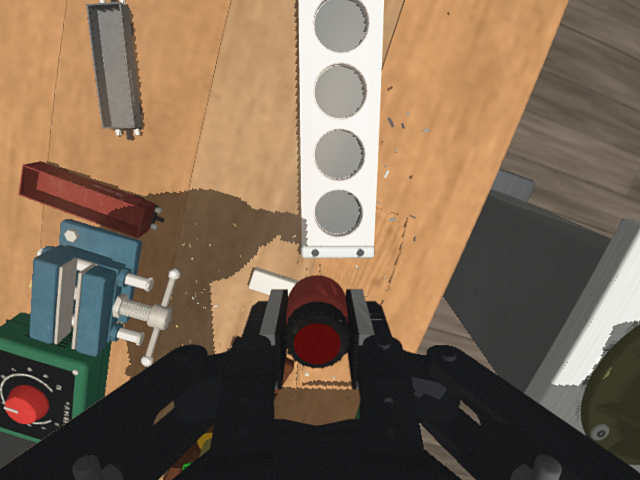

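```bash
python3 t.py .437 -.0833 .187 .301
```

```text
t 4.88 tcp [ 0.4553 -0.0799  0.3565] yaw 0.301 w 0.286 f [ 0.4 -0.4 -0.4]
shift cm [-0.21  1.85 16.95] rz -0.0 tilt 0.0004
```

Call:
{"method": "arm_command", "body": {"series": [[-0.2,1.85,0,0,0,0],[0,0,4,0,0,0],[0,0,4,0,0,0],[0,0,3,0,0,0],[0,0,2,0,0,0],[0,0,0,0,0,0],[0,0,0,0,0,0]]}}

```text
time_s: 5.75
tcp_pos: [0.4374, -0.0838, 0.2279]
tcp_rot: [-2.528, 1.863, -0.002]
force: [-0.0, 0.8, 0.1]
gripper_width: 0.283
finger_force: 24.8
```

```bash
python3 t.py .437 -.0833 .187 .301
```

```text
t 5.75 tcp [ 0.4374 -0.0838  0.2279] yaw 0.301 w 0.283 f [-0.   0.8  0.1]
shift cm [-0.06  0.02  4.09] rz -0.0 tilt 0.0014
```

Accurate to under a millimetre. I'll lower it, release, and rise.

Call:
{"method": "arm_command", "body": {"series": [[0,0,2.1,0,0,0],[0,0,1.3,0,0,0],[0,0,0.6,0,0,0],[0,0,0,0,0,0],[0,0,0,0,0,0],[0,0,0,0,0,0]]}}

```text
time_s: 6.5
tcp_pos: [0.4371, -0.0841, 0.1872]
tcp_rot: [-2.528, 1.864, -0.001]
force: [0.1, 0.0, -0.2]
gripper_width: 0.284
finger_force: 24.8
```

Call:
{"method": "arm_command", "body": {"series": [[0,0,0,0,0,0],[0,0,0,0,0,0],[0,0,0,0,0,0],[0,0,0,0,0,0],[0,0,0,0,0,0],[0,0,0,0,0,0]], "hand": -1}}

```text
time_s: 7.25
tcp_pos: [0.4369, -0.0842, 0.1867]
tcp_rot: [2.528, -1.864, -0.0]
force: [0.1, 0.3, -0.1]
gripper_width: 1.002
finger_force: 0.0
```

Call:
{"method": "arm_command", "body": {"series": [[0,0,-3,0,0,0],[0,0,-5,0,0,0],[0,0,-5,0,0,0],[-2.4,-0.6,0,0,0,0],[-4.8,-1.2,0,0,0,0.1],[-4.8,-1.2,0,0,0,0.12],[-4.8,-1.2,0,0,0,0.12],[-4.8,-1.1,0,0,0,0.12],[-2.4,-0.4,0,0,0,0],[0,0,0,0,0,0],[0,0,0,0,0,0],[0,0,0,0,0,0]]}}

```text
time_s: 8.75
tcp_pos: [0.4638, 0.158, 0.3169]
tcp_rot: [-2.036, 2.392, -0.0]
force: [-0.6, -0.3, -0.1]
gripper_width: 0.997
finger_force: 0.0
```

```bash
python3 t.py .478 .161 .190 -.165
python3 - <<'E'
from h import *
s,im,d=snap("wrist","w3");P=cloud("wrist",s,d);z=P[...,2]
k,l,st,c=cv2.connectedComponentsWithStats(((z>.035)&(z<.046)).astype(np.uint8))
for i in range(1,k):
    if st[i,4]>100:
        m=l==i;e=cv2.minEnclosingCircle(np.argwhere(m)[:,::-1].astype(np.float32));w=onplane("wrist",s,[e[0]],.0395)[0]
        if abs(w[0]-.48)<.05:print(" cap",c[i].round(),st[i,4],w.round(4))
E
```

```text
t 8.75 tcp [0.4638 0.158  0.3169] yaw -0.161 w 0.997 f [-0.6 -0.3 -0.1]
shift cm [-0.52 -1.35 12.69] rz 0.004 tilt 0.0003
 cap [299. 241.] 878 [0.4774 0.1599 0.0395]
 cap [301. 311.] 754 [0.485  0.2137 0.0395]
 cap [301. 362.] 645 [0.4933 0.2581 0.0395]
```

View pics/w3.png

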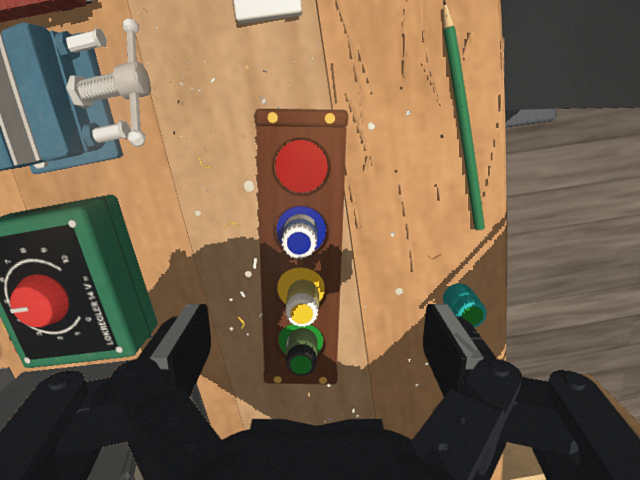

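Red disc at (301,166) now bare. Blue cap at (299,241), yellow at (302,313) and green at (301,362) have not moved.

Call:
{"method": "arm_command", "body": {"series": [[-0.5,-1.35,0,0,0,0],[0,0,4,0,0,0],[0,0,4,0,0,0],[0,0,3,0,0,0],[0,0,1.7,0,0,0],[0,0,0,0,0,0],[0,0,0,0,0,0],[0,0,0,0,0,0]]}}

```text
time_s: 9.8
tcp_pos: [0.4784, 0.1619, 0.1911]
tcp_rot: [-2.035, 2.39, -0.0]
force: [0.2, 0.1, 0.7]
gripper_width: 0.998
finger_force: 0.0
```

Call:
{"method": "arm_command", "body": {"series": [[0,0,0,0,0,0],[0,0,0,0,0,0],[0,0,0,0,0,0],[0,0,0,0,0,0],[0,0,0,0,0,0],[0,0,0,0,0,0],[0,0,0,0,0,0]], "hand": 1}}

```text
time_s: 10.68
tcp_pos: [0.4781, 0.1616, 0.1899]
tcp_rot: [-2.037, 2.392, -0.0]
force: [-1.9, -0.8, 2.2]
gripper_width: 0.282
finger_force: 24.7
```

Call:
{"method": "arm_command", "body": {"series": [[0,0,-2,0,0,0],[0,0,-5,0,0,0],[0,0,-5,0,0,0],[2.4,-0.1,0,0,0,0],[4.8,-0.2,0,0,0,-0.1],[4.8,0.5,0,0,0,-0.12],[4.8,1.1,0,0,0,-0.12],[4.8,1.6,0,0,0,-0.12],[4.8,1.6,0,0,0,0],[2.5,0.8,0,0,0,0],[0,0,0,0,0,0],[0,0,0,0,0,0],[0,0,0,0,0,0]]}}

```text
time_s: 12.3
tcp_pos: [0.4451, -0.1324, 0.3094]
tcp_rot: [2.529, -1.863, -0.001]
force: [-1.1, 0.1, -0.8]
gripper_width: 0.279
finger_force: 24.7
```

```bash
python3 t.py .452 -.1314 .190 .301
```

```text
t 12.3 tcp [ 0.4451 -0.1324  0.3094] yaw 0.301 w 0.279 f [-1.1  0.1 -0.8]
shift cm [ 0.11 -0.7  11.94] rz 0.0 tilt 0.0004
```

Call:
{"method": "arm_command", "body": {"series": [[0.05,-0.7,0,0,0,0],[0,0,4,0,0,0],[0,0,4,0,0,0],[0,0,2.5,0,0,0],[0,0,1,0,0,0],[0,0,0.5,0,0,0],[0,0,0,0,0,0],[0,0,0,0,0,0],[0,0,0,0,0,0]]}}

```text
time_s: 13.42
tcp_pos: [0.4521, -0.1315, 0.1904]
tcp_rot: [-2.528, 1.864, -0.001]
force: [0.7, -0.1, -1.1]
gripper_width: 0.282
finger_force: 24.7
```

```bash
python3 t.py .452 -.1314 .1895 .301
```

```text
t 13.43 tcp [ 0.4521 -0.1315  0.1904] yaw 0.3 w 0.282 f [ 0.7 -0.1 -1.1]
shift cm [-0.01  0.01  0.09] rz -0.001 tilt 0.0011
```

Call:
{"method": "arm_command", "body": {"series": [[0,0,0.1,0,0,0],[0,0,0,0,0,0],[0,0,0,0,0,0],[0,0,0,0,0,0],[0,0,0,0,0,0],[0,0,0,0,0,0]], "hand": -1}}

```text
time_s: 14.18
tcp_pos: [0.4519, -0.1315, 0.1887]
tcp_rot: [2.528, -1.864, -0.0]
force: [-0.2, -1.1, -0.4]
gripper_width: 1.001
finger_force: 0.0
```

Call:
{"method": "arm_command", "body": {"series": [[0,0,-3,0,0,0],[0,0,-5,0,0,0],[0,0,-4,0,0,0],[-2.3,-1,0,0,0,0],[-4.6,-1.95,0,0,0,0.1],[-5.25,-1.6,0,0,0,0.12],[-5.4,-0.95,0,0,0,0.12],[-5.5,-0.3,0,0,0,0.126],[-5.5,0.4,0,0,0,0],[-3.8,0.25,0,0,0,0],[-1.5,0.1,0,0,0,0],[0,0,0,0,0,0],[0,0,0,0,0,0]]}}

```text
time_s: 15.8
tcp_pos: [0.4858, 0.2141, 0.3087]
tcp_rot: [2.029, -2.399, 0.0]
force: [-0.2, 0.1, -0.6]
gripper_width: 1.002
finger_force: 0.0
```

```bash
python3 t.py .4857 .2145 .190 -.165
cat > caps.py <<'E'
import sys
from h import *
s,im,d=snap("wrist",sys.argv[1]);P=cloud("wrist",s,d);z=P[...,2]
k,l,st,c=cv2.connectedComponentsWithStats(((z>.035)&(z<.046)).astype(np.uint8))
for i in range(1,k):
    if st[i,4]>100:
        m=l==i;e=cv2.minEnclosingCircle(np.argwhere(m)[:,::-1].astype(np.float32));w=onplane("wrist",s,[e[0]],.0395)[0]
        if .42<w[0]<.53:print(" cap",c[i].round(),st[i,4],w.round(4))
E
python3 caps.py w4
```

```text
t 15.8 tcp [0.4858 0.2141 0.3087] yaw -0.167 w 1.002 f [-0.2  0.1 -0.6]
shift cm [-4.000e-02  1.000e-02  1.187e+01] rz -0.002 tilt 0.0002
 cap [318. 240.] 933 [0.4852 0.2144 0.0395]
 cap [317. 300.] 824 [0.4935 0.2586 0.0395]
```

Call:
{"method": "arm_command", "body": {"series": [[0,0,4,0,0,0],[0,0,4,0,0,0],[0,0,2.5,0,0,0],[0,0,1.4,0,0,0],[0,0,0,0,0,0],[0,0,0,0,0,0],[0,0,0,0,0,0]]}}

```text
time_s: 16.73
tcp_pos: [0.4861, 0.2151, 0.191]
tcp_rot: [-2.028, 2.396, -0.0]
force: [-0.1, 0.1, -0.3]
gripper_width: 1.001
finger_force: 0.0
```

Call:
{"method": "arm_command", "body": {"series": [[0,0,0,0,0,0],[0,0,0,0,0,0],[0,0,0,0,0,0],[0,0,0,0,0,0],[0,0,0,0,0,0],[0,0,0,0,0,0],[0,0,0,0,0,0]], "hand": 1}}

```text
time_s: 17.6
tcp_pos: [0.4858, 0.215, 0.1898]
tcp_rot: [-2.03, 2.398, -0.0]
force: [-0.9, -0.7, 2.2]
gripper_width: 0.278
finger_force: 24.7
```

Call:
{"method": "arm_command", "body": {"series": [[0,0,-3,0,0,0],[0,0,-5,0,0,0],[0,0,-4,0,0,0],[2.5,-0.3,0,0,0,0],[4.95,-0.6,0,0,0,-0.1],[5.5,-0.1,0,0,0,-0.12],[5.5,0.55,0,0,0,-0.12],[5.35,1.2,0,0,0,-0.128],[5.15,1.9,0,0,0,0],[5.15,1.9,0,0,0,0],[2.8,1,0,0,0,0],[1.4,0.5,0,0,0,0],[0,0,0,0,0,0],[0,0,0,0,0,0],[0,0,0,0,0,0]]}}

```text
time_s: 19.48
tcp_pos: [0.4672, -0.1783, 0.3096]
tcp_rot: [-2.532, 1.86, 0.0]
force: [0.4, -0.2, -0.8]
gripper_width: 0.278
finger_force: 24.7
```

```bash
python3 t.py .4672 -.1798 .1895 .301; python3 holes.py w5
```

```text
t 19.48 tcp [ 0.4672 -0.1783  0.3096] yaw 0.303 w 0.278 f [ 0.4 -0.2 -0.8]
shift cm [ 0.14  0.05 12.01] rz 0.002 tilt 0.0002
[ 0.4672 -0.1783  0.3096] 0.27772211474314984 table -0.0009
floor [318. 157.] 2734 [ 0.4819 -0.227   0.004 ] circ [ 0.4819 -0.2268] 0.0212
floor [317. 224.] 2186 [ 0.4673 -0.179   0.004 ] circ [ 0.4672 -0.1789] 0.021
floor [616. 402.] 3399 [ 0.1362 -0.0944  0.004 ] circ [ 0.1289 -0.0986] 0.0645
board ((472.63653564453125, -196.45864868164062), (64.7572021484375, 144.96444702148438), 17.288116455078125)
```

Call:
{"method": "arm_command", "body": {"series": [[0.1,0.05,4,0,0,0],[0,0,4,0,0,0],[0,0,2.4,0,0,0],[0,0,1.1,0,0,0],[0,0,0.5,0,0,0],[0,0,0,0,0,0],[0,0,0,0,0,0],[0,0,0,0,0,0]]}}

```text
time_s: 20.52
tcp_pos: [0.4671, -0.1803, 0.1904]
tcp_rot: [-2.53, 1.862, -0.001]
force: [-0.3, 0.5, -1.2]
gripper_width: 0.277
finger_force: 24.7
```

```bash
python3 t.py .4672 -.1794 .1895 .301
```

```text
t 20.52 tcp [ 0.4671 -0.1803  0.1904] yaw 0.302 w 0.277 f [-0.3  0.5 -1.2]
shift cm [-0.08 -0.03  0.09] rz 0.001 tilt 0.0011
```

Call:
{"method": "arm_command", "body": {"series": [[0,0,0.1,0,0,0],[0,0,0,0,0,0],[0,0,0,0,0,0],[0,0,0,0,0,0],[0,0,0,0,0,0],[0,0,0,0,0,0]], "hand": -1}}

```text
time_s: 21.28
tcp_pos: [0.4669, -0.1803, 0.1887]
tcp_rot: [2.53, -1.862, -0.0]
force: [0.2, 0.3, 0.1]
gripper_width: 1.0
finger_force: 0.0
```

Call:
{"method": "arm_command", "body": {"series": [[0,0,-3,0,0,0],[0,0,-5,0,0,0],[0,0,-4,0,0,0],[-2.3,-0.9,0,0,0,0],[-4.7,-1.8,0,0,0,0.1],[-5.5,-1.5,0,0,0,0.12],[-5.65,-0.8,0,0,0,0.12],[-5.7,-0.15,0,0,0,0.127],[-5.65,0.6,0,0,0,0],[-5.65,0.6,0,0,0,0],[-5,0.5,0,0,0,0],[-2,0.2,0,0,0,0],[-1,0.1,0,0,0,0],[0,0,0,0,0,0],[0,0,0,0,0,0]]}}

```text
time_s: 23.15
tcp_pos: [0.4947, 0.258, 0.3089]
tcp_rot: [-2.029, 2.398, -0.0]
force: [-0.1, -0.4, 0.3]
gripper_width: 0.998
finger_force: 0.0
```

```bash
python3 t.py .4937 .2588 .190 -.165; python3 caps.py w6; python3 -c "
import cv2;im=cv2.imread('pics/w6.png');cv2.imwrite('pics/w6c.png',cv2.resize(im[130:350,210:430],None,fx=2.5,fy=2.5))"
```

```text
t 23.15 tcp [0.4947 0.258  0.3089] yaw -0.166 w 0.998 f [-0.1 -0.4  0.3]
shift cm [-0.07  0.11 11.89] rz -0.001 tilt 0.0001
 cap [319. 241.] 941 [0.4937 0.2592 0.0395]
```

View pics/w6c.png

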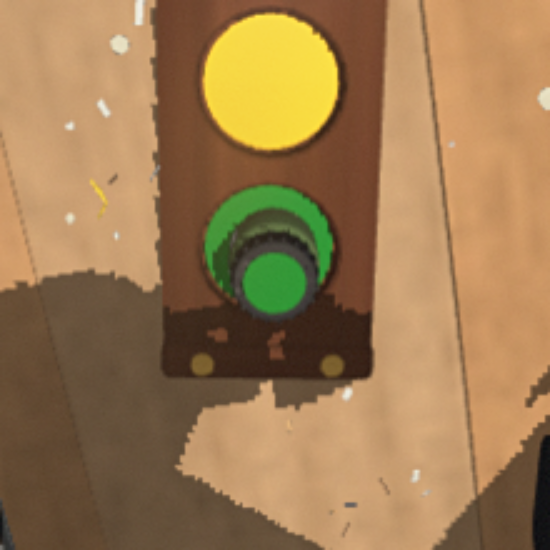

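The crop shows a black cap with a green dab at (274,283), standing on the green disc in the rack. That is jar_green, not the turquoise look-alike, so I'll grasp it.

Call:
{"method": "arm_command", "body": {"series": [[-0.05,0.1,4,0,0,0],[0,0,4,0,0,0],[0,0,2.5,0,0,0],[0,0,1.4,0,0,0],[0,0,0,0,0,0],[0,0,0,0,0,0],[0,0,0,0,0,0]]}}

```text
time_s: 24.08
tcp_pos: [0.4939, 0.2599, 0.191]
tcp_rot: [-2.03, 2.395, 0.0]
force: [0.9, 0.3, 0.8]
gripper_width: 0.997
finger_force: 0.0
```

Call:
{"method": "arm_command", "body": {"series": [[0,0,0,0,0,0],[0,0,0,0,0,0],[0,0,0,0,0,0],[0,0,0,0,0,0],[0,0,0,0,0,0],[0,0,0,0,0,0],[0,0,0,0,0,0]], "hand": 1}}

```text
time_s: 24.95
tcp_pos: [0.4937, 0.2597, 0.1898]
tcp_rot: [-2.031, 2.397, -0.0]
force: [0.2, 0.3, 0.9]
gripper_width: 0.28
finger_force: 24.7
```

Call:
{"method": "arm_command", "body": {"series": [[0,0,-3,0,0,0],[0,0,-5,0,0,0],[0,0,-4,0,0,0],[2.5,-0.35,0,0,0,0],[4.95,-0.7,0,0,0,-0.1],[5.8,-0.25,0,0,0,-0.12],[5.8,0.45,0,0,0,-0.12],[5.7,1.15,0,0,0,-0.127],[5.5,1.85,0,0,0,0],[5.5,1.85,0,0,0,0],[5.5,1.85,0,0,0,0],[4.2,1.4,0,0,0,0],[1.9,0.6,0,0,0,0],[0,0,0,0,0,0],[0,0,0,0,0,0],[0,0,0,0,0,0]]}}

```text
time_s: 26.95
tcp_pos: [0.4829, -0.2274, 0.3095]
tcp_rot: [-2.531, 1.861, 0.0]
force: [0.1, -0.1, -0.9]
gripper_width: 0.286
finger_force: 24.7
```

```bash
python3 t.py .4819 -.2273 .1895 .301; python3 holes.py w7
```

```text
t 26.95 tcp [ 0.4829 -0.2274  0.3095] yaw 0.303 w 0.286 f [ 0.1 -0.1 -0.9]
shift cm [-0.04  0.09 12.  ] rz 0.002 tilt 0.0003
[ 0.4829 -0.2274  0.3095] 0.2861242266360043 table -0.0009
floor [318. 226.] 2226 [ 0.4821 -0.2266  0.004 ] circ [ 0.482  -0.2267] 0.0211
floor [620. 424.] 2649 [ 0.1304 -0.1193  0.004 ] circ [ 0.1154 -0.1166] 0.0547
board ((480.4637145996094, -221.0790557861328), (65.47701263427734, 94.47105407714844), 16.48061180114746)
```

Call:
{"method": "arm_command", "body": {"series": [[-0.1,0.1,4,0,0,0],[0,0,4,0,0,0],[0,0,2.4,0,0,0],[0,0,1.1,0,0,0],[0,0,0.5,0,0,0],[0,0,0,0,0,0],[0,0,0,0,0,0],[0,0,0,0,0,0]]}}

```text
time_s: 28.0
tcp_pos: [0.4819, -0.2275, 0.1904]
tcp_rot: [-2.53, 1.862, -0.002]
force: [-0.5, 0.3, -0.5]
gripper_width: 0.28
finger_force: 24.7
```

```bash
python3 t.py .482 -.2268 .1895 .301
```

```text
t 28.0 tcp [ 0.4819 -0.2275  0.1904] yaw 0.302 w 0.28 f [-0.5  0.3 -0.5]
shift cm [-0.06 -0.03  0.09] rz 0.001 tilt 0.0011
```

Release, rise, and back off towards the left so the wrist camera sees the whole white rack.

Call:
{"method": "arm_command", "body": {"series": [[0,0,0.1,0,0,0],[0,0,0,0,0,0],[0,0,0,0,0,0],[0,0,0,0,0,0],[0,0,0,0,0,0],[0,0,0,0,0,0]], "hand": -1}}

```text
time_s: 28.75
tcp_pos: [0.4816, -0.2274, 0.1887]
tcp_rot: [2.53, -1.862, -0.0]
force: [-0.5, -0.4, 0.7]
gripper_width: 0.998
finger_force: 0.0
```

Call:
{"method": "arm_command", "body": {"series": [[0,0,-3,0,0,0],[0,0,-5,0,0,0],[0,0,-5,0,0,0],[-2,0,-5,0,0,0],[-4,0,-3,0,0,0],[-3,0,0,0,0,0],[0,0,0,0,0,0],[0,0,0,0,0,0]]}}

```text
time_s: 29.75
tcp_pos: [0.4549, -0.1416, 0.3985]
tcp_rot: [2.53, -1.861, -0.0]
force: [0.2, 0.5, 0.1]
gripper_width: 1.001
finger_force: 0.0
```

```bash
python3 caps.py w8; python3 - <<'E'
from h import *
s=manip.observe();im=cv2.imread("pics/w8.png");T=c2w("wrist",s);print(s["tcp_pos"])
u=np.array([-np.sin(.301),np.cos(.301)]);A=np.array([.4595,-.1556]);print([(A+u*k) .round(4) for k in(.075,.025,-.025,-.075)])
E
```

```text
cap [316. 104.] 632 [ 0.4819 -0.2266  0.0395]
 cap [316. 164.] 566 [ 0.4675 -0.1798  0.0395]
 cap [316. 218.] 507 [ 0.4532 -0.1332  0.0395]
 cap [316. 268.] 454 [ 0.4383 -0.0866  0.0395]
[ 0.45499214 -0.1418737   0.39836886]
[array([ 0.4373, -0.084 ]), array([ 0.4521, -0.1317]), array([ 0.4669, -0.1795]), array([ 0.4817, -0.2272])]
```

View pics/w8.png

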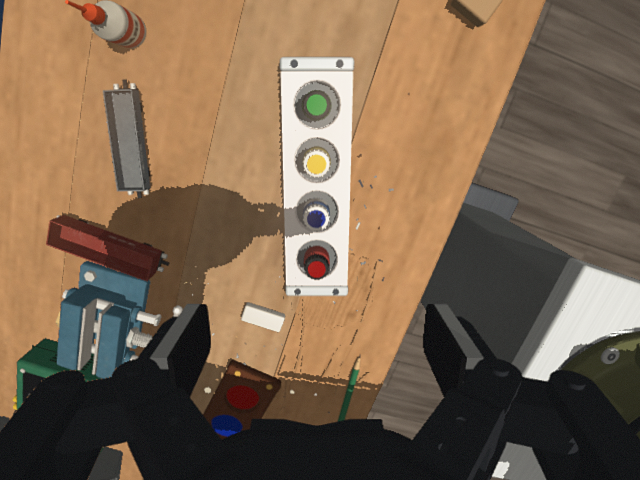

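All four jars stand upright within about 3 mm of their recess centres. In the picture, right end to left end, they are green (316,104), yellow (316,164), blue (316,218) and red (316,268), the mirror of the storage row. The eraser, wagon and glue bottle are undisturbed, and the gripper is clear.

```bash
python3 -c "
from cell import manip
print(manip.job_done())"
```

```text
the job is handed in; nothing more can be done
None
```

The four jars stand upright in the white painting rack in reverse order (from the left: red, blue, yellow, green), and the job was handed in after about 30 s of the 90 s; no verdict came back.

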